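# Clip the hold-down weight into the tether's snap hook

### The job

Three steel hold-down weights stand on the welding table; only one has a staple both long enough and high enough for the snap hook on the tether bracket. Set that weight on the table in front of the hook and push it so that its staple presses the sprung gate inward and passes it, and the gate snaps fully shut behind the staple's end, through its opening. Leave the weight standing upright on the table, clipped in, and leave the other two weights and the loose things lying about where they are.

Things in the scene. Friction and masses are not known exactly. Their poses are not given: they have to be found in the camera images.
- snap_hook: Bare steel snap hook, 58 x 94 mm in plan, 10 mm bar lying level, centre 24 mm over the table, on a dark bracket bolted to the table; does not move; highest point 31 mm. Origin on the table (z = 0) below the closed gate's centre line where a staple's end best enters. +x: level, inward through the gate; +y: along the gate from its pin (y = -40 mm) to its free end (+8 mm) and the nose.
- hook_nose (a point): Centre of the hook's nose bar (10 mm) beside the gate's free end: x = 0, y = +14 mm, z = 24 mm of the hook. Its lip flares out to x = -8 mm, y = +25 mm. Fixed surroundings: the blue bench vice between the robot and the hook is 120 mm high (carry over or round it); the pole stand beyond the weights, at the left, has a clamp head 0.36 m up.
- hook_hollow (a point): Middle of the hollow of the hook, 24 mm above the table: 25 mm inward of the gate's centre line (same axes as the hook). The hollow ends at the spine, inner face x = 48 mm; below it is bare table. A staple's end should enter at y = -8 to +5 mm of the hook; at y = 0 it slips past the gate's free end at x of about 30 to 35 mm and the gate then shuts behind it.
- gate (a joint): Sprung gate of the snap hook, an 8 mm bar; rad: 0 shut, grows as it swings inward (at most 1.2). Its spring shuts it; pressing it at the free end takes about 2 N at first and 5 N wide open.
- weight_big: The right weight: dark steel block, 44 (x) x 50 (y) x 44 mm high, about 0.7 kg, with an upright staple (loop) of 7 mm bare rod on its +x face: 52 mm from the face to the centre of its upright end bar, opening 21 mm high, centred 24 mm above the table. Origin: centre of the block's underside; x towards the staple, z up. May be gripped across its 50 mm width.
- weight_big_staple (a point): Middle of the upright end bar of the right weight's staple: 74 mm along x from the block's origin, 24 mm above the underside. Axes as the block's.
- weight_low: Look-alike weight, same block and same staple length (52 mm), but its staple is low: only a 5 mm high slit, which the gate cannot enter. Origin and axes as weight_big.
- weight_short: Look-alike weight, same block and same staple height (21 mm opening), but its staple reaches only 20 mm from the face, too short to pass the gate. Origin and axes as weight_big.
- hex_nut: Loose hex nut, 24 x 27 x 14 mm, lying; origin under its centre. To be left alone.
- marker: Loose paint marker, 123 mm long, 17 mm thick, lying; origin under its middle, y along it. To be left alone.
- soapstone: Loose soapstone stick, 105 x 12 x 9 mm, lying; origin under its middle, y along it. To be left alone.
- paste_tin: Loose round tin, 69 mm wide, 44 mm high; origin under its centre. To be left alone.
- pipe_ring: Loose pipe off-cut standing on end, 48 mm wide, 34 mm high; origin under its centre. To be left alone.
- tape_measure: Loose tape measure, 62 x 79 x 36 mm, lying; origin under its centre. To be left alone.

How it is judged:
On the way:
1. the sprung gate is pressed inward by at least 0.4 rad, with the right weight's staple against it (value of joint gate above 0.4 rad and contact force between weight_big and gate above 0.2 N), for 0.02 s.
At the end, for the whole second after the job is handed in: The end bar of weight_big's staple is inside the hollow of the snap hook (5 to 50 mm inward of the gate's centre line, between the gate pin's side and the nose), the gate is shut (within 0.08 rad), and the weight stands upright on the table (within 0.1 rad and 5 mm), at rest (value of joint gate below 0.08 rad and x of weight_big_staple in the frame of snap_hook between 0.005 and 0.05 m and y of weight_big_staple in the frame of snap_hook between -0.057 and 0.022 m and height (world z) of weight_big below 0.005 m and angle between weight_big's own z axis and vertical below 0.1 rad and linear speed of weight_big below 0.02 m/s); the robot touches nothing.
It fails at once if one of the two other weights is moved by more than 30 mm (distance of any of weight_low, weight_short from where it was at the start of the episode above 0.03 m).
It fails at once if one of the loose things lying about is moved by more than 40 mm (distance of any of hex_nut, marker, soapstone, paste_tin, pipe_ring, tape_measure from where it was at the start of the episode above 0.04 m).
It also fails if it takes over 45 s, if anything falls off the work surface, if the arm or the gripper's body presses on something with over 40 N, if the wrist force passes 120 N, or if a joint passes its speed limit or range.

### The arm

A 7-joint arm with a two-finger parallel gripper is mounted at the origin on a cart in front of the work surface, level with it; the furniture and walls round the work are solid. World frame = base frame: x ahead of the robot, y to its left, z up, the work surface at z = 0. Lengths are in m, angles in rad, forces in N, time in s.
With the tool pointing down it reaches from about 0.35 to 0.9 m from the base axis. Payload 8.1 kg.
Tool frame: the origin (TCP) lies on the centre line of the jaws, within the pads' length; the fingertips stand 19 mm ahead of it and the grasp point (between the pads) is the TCP (arm.tip_reach is the distance from the TCP to the fingertips, in m); z points along the fingers, y is the line along which they close (so a half turn about z gives the same grasp; the last joint's range is limited). The gripper opens to 92 mm and grips with 3 to 60 N. Pads are 19 mm wide; open, the fingers measure 130 mm over their backs; the gripper's body (75 mm by 190 mm) begins 47 mm behind the grasp point.
Start: joints at [-1.214, 0.434, 0.025, 1.573, -0.012, 1.134, -0.075], TCP at [0.277, 0.56, 0.246] pointing down, gripper open.
Joint ranges: [-2.62, 2.62], [-0.44, 2.09], [-1.27, 1.32], [0.08, 2.57], [-1.32, 4.46], [0.12, 2], [-2.74, 2.74]. Speed limits (rad/s): [2.22, 2.22, 3.01, 3.01, 3.14, 3.14, 3.14].

### API

Orientations are given as a rotation vector (axis times angle).
In Python, from cell import arm gives the robot as it stands.
- The arm moves only by the tool arm_command, never from a script. Its argument "targets" is a list that holds one entry, the list of rows, each a list of 6 numbers: the shift along the tool's x, y, z in m, then the turn, a rotation vector about the tool's x, y, z in rad. A call has 1 to 10 rows; each row shifts and turns the commanded pose from where the row before left it, along the tool's axes as they then stand; what a row does not reach is not made up. A row lasts 1/8 s, in which the tool goes at most 62.5 mm and 10.7 degrees, less where a joint would pass 70% of its speed; a pose out of reach is approached as far as the arm can. A call with a gripper value outside its range is refused whole. "jaw" is the finger opening in m, from 0 to 0.0918, set as the call begins (left out, the last holds). The fingers move at their own pace and stop on an object; "newtons" is the grip in N (left out, the last holds). Time passes only in rows, so rows that do not move let the fingers close. It gives the time, the measured TCP pose, the force, the opening and the grip force at its end, in the units of the state.
- arm.observe(): the state, without advancing time (a new reading comes with each control period).
- arm.get_image(name): name is "side" or "top" or "wrist"; returns a dict with "pixels" (384x512x3 uint8, red, green, blue), "z_map" (384x512 float32, m along the optical axis (not along the pixel's ray), 0 where there is no reading), "fx", "fy", "cx", "cy" (pixels), "xyz" and "rotation" of the camera in the world; the wrist camera has in their place "T_tool_cam" (4x4, takes a point from camera to tool coordinates, whose origin is the TCP and whose axes are the flange's). Camera axes: x right, y down, z forward; pixel columns grow to the right and rows downward; lengths in m; the calibration is good to about 2 mm. A picture is of the moment at which its call begins: read the wrist's pose just before it.
- arm.sign_off(): hands the job in; it is judged then, once.
The state is a dict: "clock": time; "joints": joint angles; "dq": joint speeds; "joint_efforts": joint torques, N m; "position": TCP position; "ee_rot": TCP orientation; "force": force on the tool from outside, world axes, zero at the start; "ft_torque": the same for the moment, N m; "width": opening from 0.0 (shut) to 1.0 (fully open); "gripper_force": force on a finger pad.
Only numpy, scipy, OpenCV 4.12 (cv2) and the standard library are available. Lean on these libraries where they do the work, as an engineer would, in place of code of your own. Each camera call takes 0.05 s, during which the arm holds its last target. There are 200 camera calls.

## Working session

There is one attempt and no reset: what is moved stays moved. The work goes in short steps, Python scripts to look and compute and a tool call to move; the robot and the scene stay as the last step left them, time stands still between calls to the robot, and variables do not carry over. Pictures are saved under pics/ and viewed, at most 10 in all, crops included, and the job is handed in when it is done.

Besides the shell and the picture viewer there is one more tool, called after "Request:" by a JSON object that holds its "op" and its "data". arm_command: Moves the arm, as the interface text tells. Its arguments: {"type":"object","properties":{"targets":{"type":"array","items":{"type":"array","items":{"type":"array","items":{"type":"number"}}}},"jaw":{"type":"number"},"newtons":{"type":"number"}},"required":["targets"]}

```bash
mkdir -p pics
python3 - <<'E'
from cell import arm
import cv2,numpy as np,pickle
s=arm.observe(); print(s)
for n in("top","side"):
    im=arm.get_image(n); pickle.dump(im,open(n+".pkl","wb"))
    print(n,im["fx"],im["cx"],im["cy"],im["xyz"],np.round(im["rotation"],3).tolist())
    cv2.imwrite(f"pics/{n}0.png",cv2.resize(im["pixels"][...,::-1],(800,600),interpolation=cv2.INTER_CUBIC))
E
```

```text
{'clock': 0.0, 'joints': array([-1.21362143,  0.43522761,  0.02495359,  1.57413404, -0.0116119 ,
        1.13399546, -0.07506016]), 'dq': array([-0.00053537,  0.00037649,  0.00027694, -0.00040492, -0.00034648,
       -0.00054106, -0.00110472]), 'joint_efforts': array([-7.13334953e-05, -6.67830133e+01,  9.84874740e-01, -3.14446700e+01,
       -6.05545985e-02,  4.28261643e-02,  1.53327533e-04]), 'position': array([0.27715564, 0.55962629, 0.24492756]), 'ee_rot': array([-7.15839766e-01, -3.05869932e+00,  2.51476834e-03]), 'force': array([ 0.07786528, -0.34481306, -0.49304822]), 'ft_torque': array([0.02297312, 0.01334312, 0.02090299]), 'gripper_force': 0.0, 'width': 0.9961239199123346}
top 413.58157766955594 264.85820327200025 198.42735333298492 [ 0.51266528 -0.07103322  1.1296366 ] [-2.179, 2.172, -0.043]
side 407.7595751146136 251.69394764966216 188.38267426510362 [0.5805643  0.67770555 0.41536292] [0.017, -2.664, 1.647]
```

View pics/top0.png

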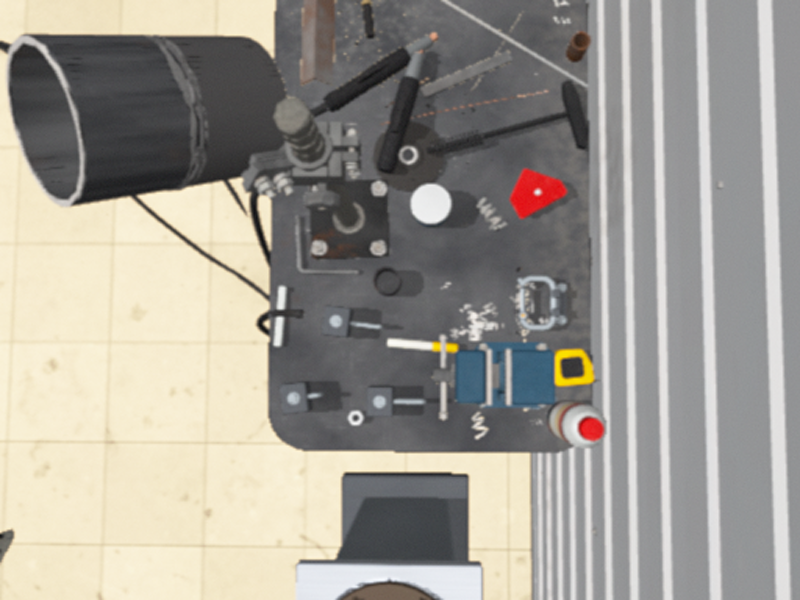

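View pics/side0.png

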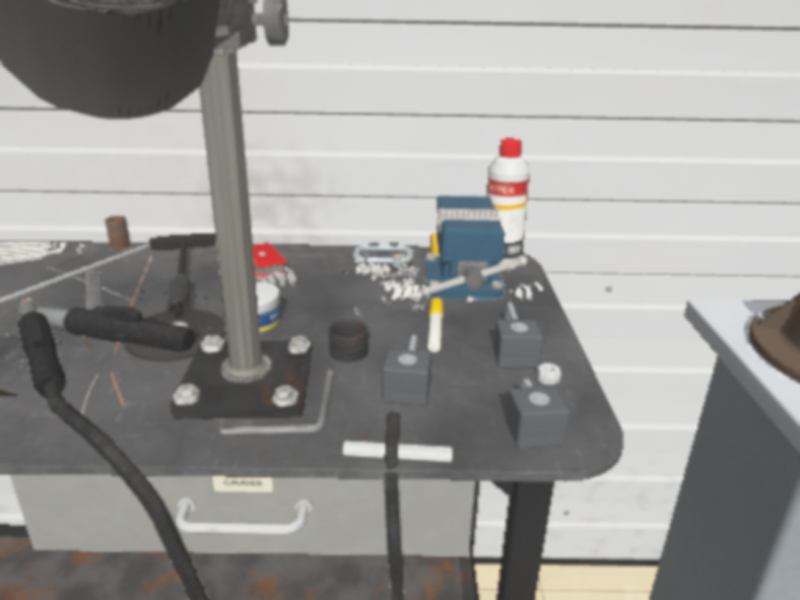

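The top view (800 px scale) shows weights at (338,320), (380,400) and (295,398, the short one). The hook is at (540,302), the vice at (505,375) and the nut at (355,417). The side view shows the staples end-on. I'll zoom in and read the depth.

```bash
cat > h.py <<'E'
import numpy as np,cv2
from scipy.spatial.transform import Rotation as R
def pose(im,s=None):
    if "T_tool_cam" in im:
        T=np.eye(4);T[:3,:3]=R.from_rotvec(s["ee_rot"]).as_matrix();T[:3,3]=s["position"];T=T@np.array(im["T_tool_cam"]);return T[:3,:3],T[:3,3]
    r=np.array(im["rotation"]);return (r if r.shape==(3,3) else R.from_rotvec(r).as_matrix()),np.array(im["xyz"])
def cloud(im,s=None):
    Rm,t=pose(im,s);v,u=np.mgrid[:384,:512];z=im["z_map"]
    return np.stack([(u-im["cx"])/im["fx"]*z,(v-im["cy"])/im["fy"]*z,z],-1)@Rm.T+t
def plane(im,px,h,s=None):
    Rm,t=pose(im,s);px=np.atleast_2d(px).astype(float)
    d=np.stack([(px[:,0]-im["cx"])/im["fx"],(px[:,1]-im["cy"])/im["fy"],np.ones(len(px))],-1)@Rm.T
    return t+d*((h-t[2])/d[:,2])[:,None]
E
python3 - <<'E'
from h import *
import pickle
top=pickle.load(open("top.pkl","rb"));P=cloud(top)
print("pts",np.round(plane(top,np.array([[338,320],[380,400],[295,398],[540,302]])*.64,.044),3))
for (x,y) in [(338,320),(365,324),(380,400),(415,402),(295,398)]:
    print(x,y,np.round(P[int(y*.64),int(x*.64)],3))
a=top["pixels"][165:280,160:390,::-1]
cv2.imwrite("pics/c0.png",cv2.resize(a,None,fx=3.4,fy=3.4,interpolation=cv2.INTER_CUBIC))
E
```

```text
pts [[ 0.566  0.085  0.044]
 [ 0.433  0.013  0.044]
 [ 0.435  0.156  0.044]
 [ 0.598 -0.254  0.044]]
338 320 [0.568 0.086 0.047]
365 324 [0.561 0.042 0.037]
380 400 [0.433 0.013 0.049]
415 402 [ 0.43  -0.044  0.042]
295 398 [0.437 0.158 0.046]
```

View pics/c0.png

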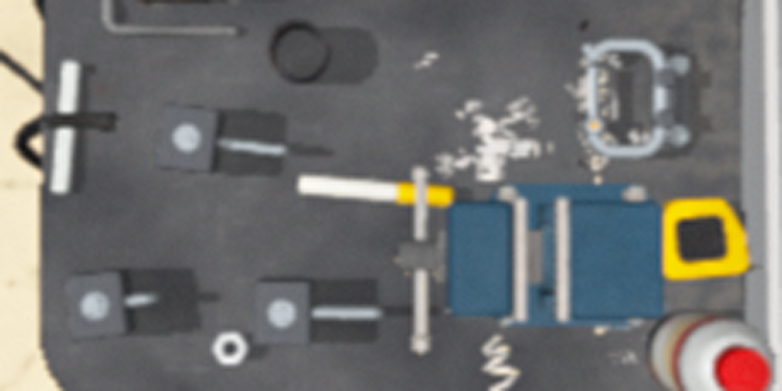

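Run:
```python
from h import *
import pickle
top=pickle.load(open("top.pkl","rb"));side=pickle.load(open("side.pkl","rb"));T=cloud(top);S=cloud(side)
print(np.round(side["z_map"][::60,::80],2)[2:5])
Rm,t=pose(side)
for n,c in dict(A=(285,150),B=(380,313)).items():
    px=np.array(c)/3.4+[160,165]
    for h in(.025,.0415):
        p=plane(top,px,h)[0];q=(p-t)@Rm
        print(n,h,np.round(p,3),"side800 px",np.round((np.array([q[0],q[1]])/q[2]*side["fx"]+[side["cx"],side["cy"]])/.64))
a=side["pixels"][170:290,215:375,::-1]
cv2.imwrite("pics/s1.png",cv2.resize(a,None,fx=5,fy=5,interpolation=cv2.INTER_CUBIC))
# hook points
m=(T[...,0]>.53)&(T[...,0]<.68)&(T[...,1]<-.19)&(T[...,1]>-.33)
print(np.round(np.percentile(T[m][:,2],[5,50,90,97]),3))
```

```text
[[1.08 1.09 1.08 1.08 0.98 1.08 1.07]
 [0.96 0.96 0.66 0.97 0.95 1.16 1.16]
 [0.73 0.74 0.7  0.74 0.75 1.24 0.77]]
A 0.025 [0.556 0.014 0.025] side800 px [412. 338.]
A 0.0415 [0.555 0.013 0.042] side800 px [413. 326.]
B 0.025 [ 0.429 -0.061  0.025] side800 px [507. 310.]
B 0.0415 [ 0.43  -0.061  0.042] side800 px [508. 299.]
[-0.003  0.001  0.027  0.031]
```

View pics/s1.png

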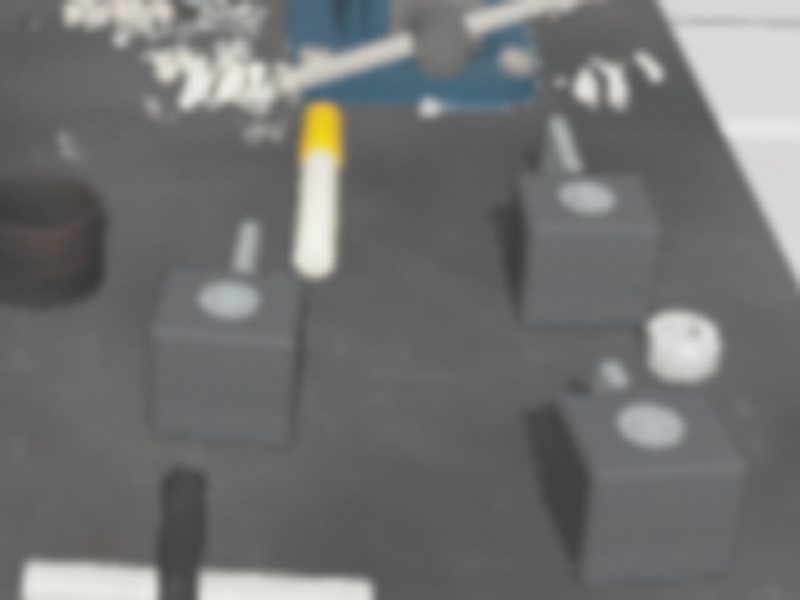

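Side-crop staple tips: A's at (248,222) projects to z≈0.03, so it is the low one. B's at (557,117) projects to z≈0.04, so B, the block at (0.433, 0.013), is the right weight. Next: the vice extents and the hook points.

Run:
```python
from h import *
import pickle
top=pickle.load(open("top.pkl","rb"));T=cloud(top);pix=top["pixels"].astype(int)
for lo,hi in((.02,.06),(.06,.09),(.09,.14)):
    m=(T[...,0]>.36)&(T[...,0]<.57)&(T[...,1]<-.05)&(T[...,1]>-.34)&(T[...,2]>lo)&(T[...,2]<hi)
    q=T[m];print(lo,len(q),np.round(np.percentile(q,[1,5,95,99],axis=0),3).tolist() if len(q) else "")
m=(T[...,0]>.545)&(T[...,0]<.66)&(T[...,1]<-.19)&(T[...,1]>-.33)&(T[...,2]>.014)
q=T[m];print("hook",np.round(np.percentile(q,[1,50,99],axis=0),3).tolist())
a=top["pixels"][172:218,320:372,::-1]
cv2.imwrite("pics/hk.png",cv2.resize(a,None,fx=12,fy=12,interpolation=cv2.INTER_CUBIC))
```

```text
0.02 824 [[0.377, -0.339, 0.02], [0.405, -0.333, 0.022], [0.56, -0.09, 0.051], [0.565, -0.057, 0.058]]
0.06 473 [[0.385, -0.293, 0.06], [0.408, -0.274, 0.064], [0.502, -0.079, 0.089], [0.512, -0.075, 0.09]]
0.09 2076 [[0.395, -0.281, 0.091], [0.43, -0.267, 0.111], [0.514, -0.114, 0.123], [0.517, -0.109, 0.13]]
hook [[0.552, -0.292, 0.015], [0.6, -0.252, 0.028], [0.645, -0.217, 0.036]]
```

View pics/hk.png

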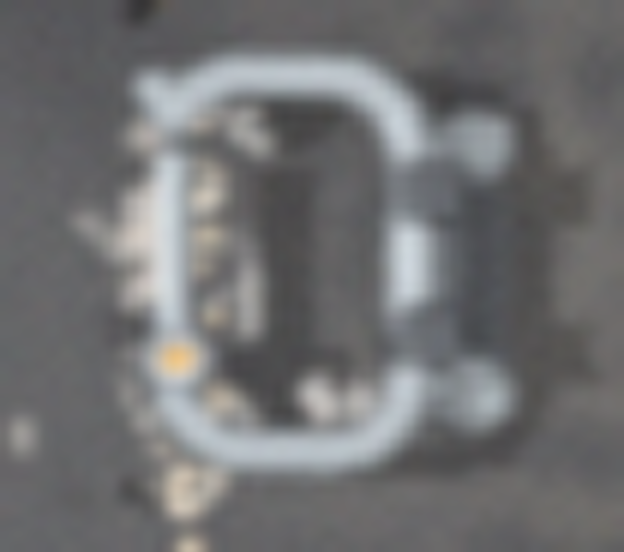

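Hook crop: the gate's brass pin is at (178,358), the lip at (148,85) and the gate line at about column 173. So hook +x ≈ world −y and hook +y ≈ world +x. I'll turn the tool so its y lies along world x, then move over weight B for a wrist look.

Request:
{"op": "arm_command", "data": {"targets": [[[0, 0, 0, 0, 0, 0.185], [0, 0, 0, 0, 0, 0.185], [0, 0, 0, 0, 0, 0.185], [0, 0, 0, 0, 0, 0.185], [0, 0, 0, 0, 0, 0.185], [0, 0, 0, 0, 0, 0.185]]], "jaw": 0.08}}

```text
clock: 0.85
position: [0.2772, 0.5598, 0.2453]
ee_rot: [2.227, 2.215, -0.001]
force: [-0.3, -0.3, 0.4]
width: 0.873
gripper_force: 0.0
```

Request:
{"op": "arm_command", "data": {"targets": [[[-0.055, 0.015, 0, 0, 0, 0], [-0.055, 0.015, 0, 0, 0, 0], [-0.055, 0.015, 0, 0, 0, 0], [-0.055, 0.015, 0, 0, 0, 0], [-0.055, 0.015, 0, 0, 0, 0], [-0.055, 0.015, 0, 0, 0, 0], [-0.055, 0.015, 0, 0, 0, 0], [-0.055, 0.015, 0, 0, 0, 0], [-0.055, 0.015, 0, 0, 0, 0], [-0.05, 0.02, 0, 0, 0, 0]]]}}

```text
clock: 2.1
position: [0.4327, 0.0133, 0.2458]
ee_rot: [-2.22, -2.222, -0.001]
force: [1.1, 0.8, 0.4]
width: 0.87
gripper_force: 0.0
```

Run:
```python
from h import *
from cell import arm
import pickle
s=arm.observe();im=arm.get_image("wrist");pickle.dump((s,im),open("w1.pkl","wb"))
print(s["clock"],s["position"],np.round(R.from_rotvec(s["ee_rot"]).as_matrix(),3).tolist())
cv2.imwrite("pics/w1.png",im["pixels"][...,::-1])
top=pickle.load(open("top.pkl","rb"))
px=np.array([[178,358],[148,85],[172,140]])/12+[320,172]
print("pin,lip,gate end",np.round(plane(top,px,.027),4).tolist())
```

```text
2.1 [0.43271088 0.01334303 0.2458112 ] [[-0.001, 1.0, 0.0], [1.0, 0.001, 0.001], [0.001, 0.0, -1.0]]
pin,lip,gate end [[0.576, -0.2285, 0.027], [0.6368, -0.2223, 0.027], [0.6246, -0.2275, 0.027]]
```

View pics/w1.png

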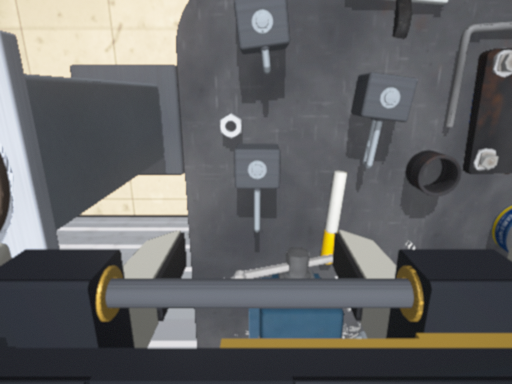

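Wrist view: weight B's disc is at (257,170) and its staple tip at (257,230), pointing along −y. The nut is at (231,126), left of and above it, and the fingers' way down is clear. I'll measure these with rays.

Run:
```python
from h import *
import pickle
s,im=pickle.load(open("w1.pkl","rb"))
g=cv2.cvtColor(im["pixels"],cv2.COLOR_RGB2HSV)
# block: bluish dark
sub=im["pixels"][135:250,225:300].astype(int)
b=(sub.sum(2)>330).astype(np.uint8)
n,l,st,c=cv2.connectedComponentsWithStats(b)
for i in range(1,n):
    if st[i,4]>25:
        ys,xs=np.nonzero(l==i);print(st[i],c[i]+[225,135])
        if st[i,3]>40:
            k=ys>ys.max()-1.5;print("tip",xs[k].mean()+225,ys.max()+135)
        else: print("disc",plane(im,c[i]+[225,135],.047,s))
P=cloud(im,s)
m=(P[...,2]>.03)&(P[...,2]<.055)&(abs(P[...,0]-.433)<.045)&(P[...,1]<.05)&(P[...,1]>-.014)
q=P[m][:,:2].astype(np.float32);r=cv2.minAreaRect(q);print("rect",r,np.round(np.percentile(q,[1,99],axis=0),4).tolist())
print("tip",plane(im,[257,231],.0415,s), "nut",plane(im,[231,126],.014,s))
```

```text
[ 0  0 13  4 30] [230.73333333 135.83333333]
disc [[0.40165563 0.05081923 0.047     ]]
[  11   15   42   34 1017] [254.87020649 165.99803343]
disc [[0.42665994 0.01877969 0.047     ]]
[ 29  55   6  42 245] [256.51020408 210.08979592]
tip 256.5 231
rect ((0.4291114807128906, 0.011731571517884731), (0.049860913306474686, 0.05109710246324539), 0.14936880767345428) [[0.4049, -0.0109], [0.4532, 0.037]]
tip [[ 0.42879248 -0.05938531  0.0415    ]] nut [[0.39936962 0.05762074 0.014     ]]
```

Request:
{"op": "arm_command", "data": {"targets": [[[0.001, -0.003, 0.04, 0, 0, 0], [0, 0, 0.05, 0, 0, 0], [0, 0, 0.05, 0, 0, 0], [0, 0, 0.04, 0, 0, 0], [0, 0, 0.03, 0, 0, 0], [0, 0, 0, 0, 0, 0]]]}}

```text
clock: 2.9
position: [0.4283, 0.0158, 0.0343]
ee_rot: [-2.219, -2.22, 0.006]
force: [-0.1, 0.1, 0.0]
width: 0.867
gripper_force: 0.0
```

Request:
{"op": "arm_command", "data": {"targets": [[[0, 0, 0, 0, 0, 0], [0, 0, 0, 0, 0, 0], [0, 0, 0, 0, 0, 0], [0, 0, 0, 0, 0, 0], [0, 0, 0, 0, 0, 0]]], "jaw": 0.03, "newtons": 45}}

```text
clock: 3.52
position: [0.4303, 0.0165, 0.0364]
ee_rot: [2.22, 2.222, 0.002]
force: [-1.7, 0.3, 10.0]
width: 0.541
gripper_force: 45.0
```

Request:
{"op": "arm_command", "data": {"targets": [[[0, 0, -0.02, 0, 0, 0], [0, 0, -0.04, 0, 0, 0], [0, 0, -0.05, 0, 0, 0], [0, 0, -0.05, 0, 0, 0], [0, 0, -0.02, 0, 0, 0], [0, 0, 0, 0, 0, 0]]]}}

```text
clock: 4.28
position: [0.4299, 0.0165, 0.2164]
ee_rot: [2.22, 2.223, 0.003]
force: [-0.2, 0.4, -8.4]
width: 0.547
gripper_force: 45.0
```

Run:
```python
from h import *
from cell import arm
import pickle
s=arm.observe();im=arm.get_image("wrist");pickle.dump((s,im),open("w2.pkl","wb"))
print(s["clock"],s["position"],s["width"],s["force"],np.round(R.from_rotvec(s["ee_rot"]).as_matrix(),3).tolist())
cv2.imwrite("pics/w2.png",im["pixels"][...,::-1])
```

```text
4.275 [0.42989232 0.01652993 0.21637382] 0.5471450549354634 [-0.17588407  0.36783653 -8.40356297] [[-0.002, 1.0, 0.002], [1.0, 0.002, 0.001], [0.001, 0.002, -1.0]]
```

View pics/w2.png

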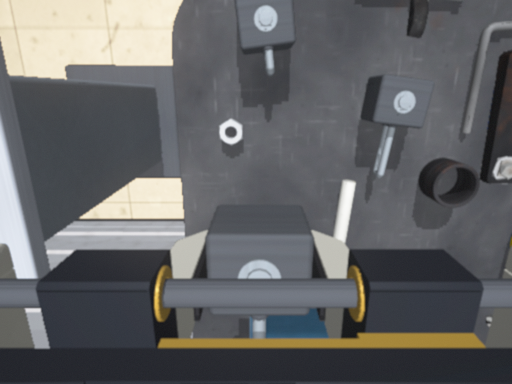

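Wrist view: the block is held squarely. Its rear top edge is at about row 237 and it is centred at column ~259; the staple is hidden behind the gripper. I'll work out the block's offset in the jaws and the motion to a point in front of the hook.

Run:
```python
from h import *
import pickle
s,im=pickle.load(open("w2.pkl","rb"))
print(plane(im,[[259,237],[213,237],[306,237]],.2164+.0075,s), "bottom rear",plane(im,[[259,207]],.2164-.0365,s))
from scipy.spatial.transform import Rotation as R
th=np.radians(15);o=np.array([.616,-.228])
hx=np.array([0,-1.]);hy=np.array([1.,0])
d=np.cos(th)*hx-np.sin(th)*hy
for xt in(-.025,.0,.037):
    print(xt,"block at",o+xt*hx-.074*d)
```

```text
[[0.42823289 0.03575649 0.2239    ]
 [0.40771289 0.03575176 0.2239    ]
 [0.44921239 0.03576133 0.2239    ]] bottom rear [[0.42830084 0.03409591 0.1799    ]]
-0.025 block at [ 0.63515261 -0.13152149]
0.0 block at [ 0.63515261 -0.15652149]
0.037 block at [ 0.63515261 -0.19352149]
```

Request:
{"op": "arm_command", "data": {"targets": [[[-0.048, 0, 0, 0, 0, 0], [-0.048, 0, 0, 0, 0, 0], [-0.0485, 0.02, 0, 0, 0, 0], [0, 0.045, 0, 0, 0, 0], [0, 0.05, 0, 0, 0, 0], [0, 0.05, 0, 0, 0, 0], [0, 0.041, 0, 0, 0, 0], [0, 0, 0, 0, 0, 0.131], [0, 0, 0, 0, 0, 0.131], [0, 0, 0, 0, 0, 0]]]}}

```text
clock: 5.58
position: [0.6349, -0.1278, 0.2127]
ee_rot: [-2.489, -1.912, 0.006]
force: [-0.1, -0.4, -9.3]
width: 0.543
gripper_force: 45.0
```

Request:
{"op": "arm_command", "data": {"targets": [[[0, 0, 0.04, 0, 0, 0], [0, 0, 0.05, 0, 0, 0], [0, 0, 0.05, 0, 0, 0], [0, 0, 0.026, 0, 0, 0], [0, 0, 0.007, 0, 0, 0], [0, 0, 0, 0, 0, 0]]]}}

```text
clock: 6.32
position: [0.6359, -0.1283, 0.0426]
ee_rot: [-2.49, -1.915, 0.001]
force: [0.3, 0.2, -7.4]
width: 0.541
gripper_force: 45.0
```

Run:
```python
from h import *
from cell import arm
import pickle
s=arm.observe();print(s["clock"],s["position"],s["width"],s["force"],np.round(R.from_rotvec(s["ee_rot"]).as_matrix(),3).tolist())
im=[arm.get_image(n) for n in("top","side")];pickle.dump((s,im),open("w3.pkl","wb"))
a=cv2.resize(im[0]["pixels"][150:240,285:395],None,fx=5,fy=5,interpolation=cv2.INTER_CUBIC)
b=cv2.resize(im[1]["pixels"][110:210,190:310],None,fx=4.5,fy=4.5,interpolation=cv2.INTER_CUBIC)[:450,:240+0]
b=cv2.resize(im[1]["pixels"][130:220,210:260],None,fx=5,fy=5,interpolation=cv2.INTER_CUBIC)
cv2.imwrite("pics/w3.png",np.hstack([a,b])[...,::-1])
```

```text
6.325 [ 0.63593836 -0.12831223  0.04258766] 0.5414131699885489 [ 0.33524502  0.21148495 -7.42621349] [[0.257, 0.966, -0.0], [0.966, -0.257, -0.0], [-0.0, -0.0, -1.0]]
```

View pics/w3.png

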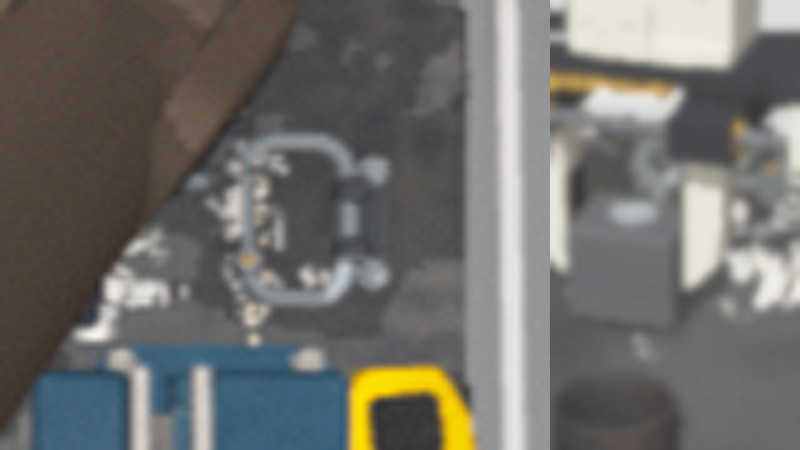

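Top view: the arm covers the weight, but the staple's tip shows at about (195,185) in the crop, just outside the gate. The side panel shows the block held upright. I'll lower it to the table and check the tip against the hook.

Request:
{"op": "arm_command", "data": {"targets": [[[0, 0, 0.004, 0, 0, 0], [0, 0, 0.002, 0, 0, 0], [0, 0, 0, 0, 0, 0]]]}}

```text
clock: 6.8
position: [0.636, -0.128, 0.0368]
ee_rot: [-2.492, -1.913, -0.0]
force: [1.0, 0.5, -8.1]
width: 0.541
gripper_force: 45.0
```

Run:
```python
from h import *
import pickle
s,(im,_)=pickle.load(open("w3.pkl","rb"))
# tip in the view taken 6 mm above the table; hook pin in the same view
for n,c,h in(("tip",(200,186),.0415+.006),("pin",(249,259),.029),("lip",(238,147),.024),("gate end",(249,168),.026)):
    print(n,np.round(plane(im,np.array(c)/5+[285,150],h)[0],4))
a=im["pixels"][177:197,312:345].astype(int).sum(2);print(a[4:14,:20])
```

```text
tip [ 0.6131 -0.2002  0.0475]
pin [ 0.576  -0.2281  0.029 ]
lip [ 0.6363 -0.2234  0.024 ]
gate end [ 0.6248 -0.2289  0.026 ]
[[190 183 187 214 222 232 235 228 238 233 233 215 171 149 171 227 263 267
  255 286]
 [186 187 186 205 228 233 237 236 234 234 218 182 154 152 191 237 261 269
  316 408]
 [184 184 183 207 225 237 232 231 240 227 199 164 156 185 213 228 222 257
  362 470]
 [188 183 183 214 225 233 232 239 220 204 181 200 234 245 244 240 229 240
  313 400]
 [183 171 184 211 226 226 226 231 212 180 206 305 374 356 308 278 256 234
  239 293]
 [183 183 188 208 217 223 221 216 190 183 267 355 399 393 336 265 240 224
  223 255]
 [181 168 187 206 216 223 211 192 177 206 279 325 330 326 295 237 223 237
  295 391]
 [177 176 188 205 212 220 201 169 164 197 238 256 248 250 255 254 235 279
  428 524]
 [170 172 191 204 206 207 186 188 204 219 231 233 222 242 295 330 293 301
  456 556]
 [169 172 182 196 203 199 205 214 233 232 237 226 226 267 366 411 366 348
  464 573]]
```

The tip is at about (0.616, −0.203), in line with the gate entry (hook y ≈ 0). Now I push along world −y.

Request:
{"op": "arm_command", "data": {"targets": [[[-0.0097, 0.0026, 0, 0, 0, 0], [-0.0097, 0.0026, 0, 0, 0, 0], [-0.0058, 0.0015, 0, 0, 0, 0], [-0.0058, 0.0015, 0, 0, 0, 0], [-0.0058, 0.0015, 0, 0, 0, 0], [0, 0, 0, 0, 0, 0]]]}}

```text
clock: 7.55
position: [0.6359, -0.1661, 0.0367]
ee_rot: [-2.491, -1.913, -0.001]
force: [0.2, 3.0, -7.0]
width: 0.545
gripper_force: 45.0
```

Request:
{"op": "arm_command", "data": {"targets": [[[-0.0058, 0.0015, 0, 0, 0, 0], [-0.0058, 0.0015, 0, 0, 0, 0], [-0.0048, 0.0013, 0, 0, 0, 0], [0, 0, 0, 0, 0, 0]]]}}

```text
clock: 8.05
position: [0.6359, -0.1845, 0.037]
ee_rot: [2.491, 1.911, -0.001]
force: [-0.1, -0.9, -8.1]
width: 0.541
gripper_force: 45.0
```

Request:
{"op": "arm_command", "data": {"targets": [[[-0.0039, 0.001, 0, 0, 0, 0], [-0.0039, 0.001, 0, 0, 0, 0], [0, 0, 0, 0, 0, 0]]]}}

```text
clock: 8.43
position: [0.6353, -0.1923, 0.0367]
ee_rot: [2.493, 1.912, -0.001]
force: [0.0, -0.1, -8.3]
width: 0.545
gripper_force: 45.0
```

Run:
```python
from h import *
from cell import arm
s=arm.observe();print(s["clock"],s["position"],s["width"],s["force"])
im=arm.get_image("top")
cv2.imwrite("pics/w4.png",cv2.resize(im["pixels"][165:225,310:375,::-1],None,fx=9,fy=9,interpolation=cv2.INTER_CUBIC))
```

```text
8.425 [ 0.63526335 -0.19229541  0.03670853] 0.5452086630286193 [ 0.03152672 -0.07009574 -8.31113475]
```

View pics/w4.png

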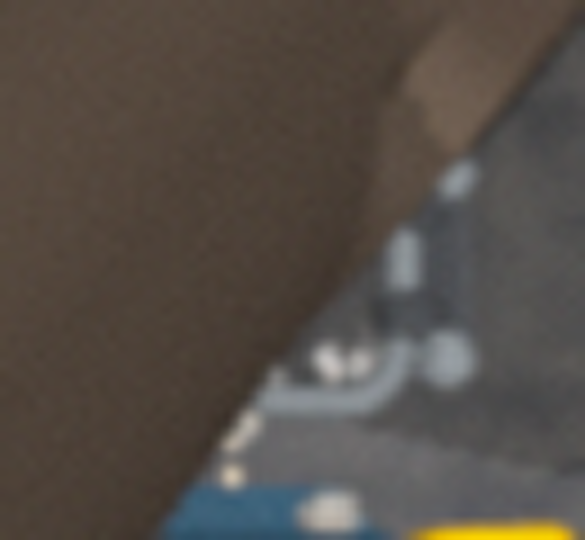

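The arm hides the gate, but the reaction rose to 3 N and then fell to zero, which fits the gate having snapped shut. Next I lower slightly, release, lift and look.

Request:
{"op": "arm_command", "data": {"targets": [[[0, 0, 0.001, 0, 0, 0], [0, 0, 0, 0, 0, 0]]]}}

```text
clock: 8.72
position: [0.6354, -0.1918, 0.0366]
ee_rot: [2.492, 1.912, -0.0]
force: [-5.9, 0.0, 4.2]
width: 0.544
gripper_force: 45.0
```

Request:
{"op": "arm_command", "data": {"targets": [[[0, 0, 0, 0, 0, 0], [0, 0, 0, 0, 0, 0], [0, 0, 0, 0, 0, 0], [0, 0, 0, 0, 0, 0]]], "jaw": 0.07}}

```text
clock: 9.22
position: [0.6359, -0.1911, 0.0358]
ee_rot: [2.491, 1.913, 0.0]
force: [-0.1, -0.2, 0.8]
width: 0.762
gripper_force: 0.0
```

Request:
{"op": "arm_command", "data": {"targets": [[[0, 0, -0.02, 0, 0, 0], [0, 0, -0.04, 0, 0, 0], [0, 0, -0.05, 0, 0, 0], [0, 0, -0.05, 0, 0, 0], [0, 0, -0.03, 0, 0, 0], [0.05, 0, 0, 0, 0, 0], [0.05, 0, 0, 0, 0, 0], [0.05, -0.03, 0, 0, 0, 0], [0.05, -0.03, 0, 0, 0, 0], [0, 0, 0, 0, 0, 0]]]}}

```text
clock: 10.48
position: [0.6286, 0.0243, 0.2264]
ee_rot: [-2.481, -1.922, -0.003]
force: [0.7, -1.5, -0.4]
width: 0.761
gripper_force: 0.0
```

Run:
```python
from h import *
from cell import arm
s=arm.observe();print(s["clock"],s["position"],s["width"],s["force"])
im=arm.get_image("top")
cv2.imwrite("pics/w5.png",cv2.resize(im["pixels"][165:225,300:375,::-1],None,fx=10,fy=10,interpolation=cv2.INTER_CUBIC))
```

```text
10.475 [0.62862027 0.02428553 0.22643877] 0.7613231688706874 [ 0.71406891 -1.48721659 -0.3990272 ]
```

View pics/w5.png

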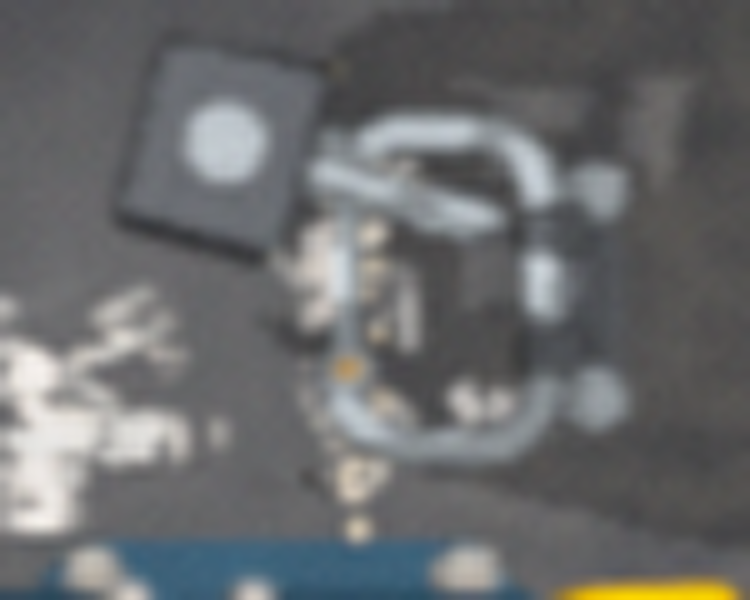

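The weight stands upright and free of the gripper. Its staple tip is at (495,215), inside the hollow, and the gate runs straight up from the pin (348,368) under the staple, so it is shut. Handing in.

```bash
python3 -c "
from cell import arm
print(arm.sign_off())"
```

```text
the job is handed in; nothing more can be done
None
```

I clipped the right weight into the snap hook and handed the job in at about 10.5 s. In the last top view it stands upright and released, its staple inside the hollow and the gate shut behind it. I got no verdict back from the judging.

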